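Hold the drawbar head against its springs for pinning

ROBOT

A 6-joint arm with a two-finger parallel gripper is mounted at the origin on a cart in front of the work surface, level with it; the furniture and walls round the work are solid. World frame = base frame: x ahead of the robot, y to its left, z up, the work surface at z = 0. Lengths are in m, angles in rad, forces in N, time in s.
With the tool pointing down it reaches from about 0.375 to 0.925 m from the base axis. Payload 5.7 kg.
Tool frame: the origin (TCP) lies midway between the tips of the shut fingers; the grasp point (between the pads) lies 19 mm behind it; z points along the fingers, x is the direction in which the jaws open and shut, and the axes are right-handed (so a half turn about z gives the same grasp; the last joint's range is limited). The gripper opens to 88 mm and grips with 3 to 60 N. Pads are 20 mm wide; open, the fingers measure 115 mm over their backs; the gripper's body (75 mm by 178 mm) begins 61 mm behind the grasp point.
Start: joints at [1.173, 0.359, 1.51, -0, 1.272, -0.115], TCP at [0.167, 0.576, 0.223] pointing down, gripper open.
Joint ranges: [-2.97, 2.97], [-1.01, 2.36], [0.21, 2.38], [-0.96, 4.11], [0.2, 2.71], [-2.98, 2.98]. Speed limits (rad/s): [2.39, 2.39, 3.14, 3.14, 3.14, 3.14].

INTERFACE

Orientations are given as a unit quaternion [x, y, z, w].
In Python, from bench import move_ptp, servo_line, goto_joints, move_gripper, sleep, inverse_kinematics, capture, PlanningError, close_job, spot_in, silhouettes, current_clock, current_joint_pos, current_qvel, current_joint_torque, current_position, current_orientation, current_force, current_torque, current_finger_gap gives the robot as it stands. Calls block until the motion is done:
- move_ptp(position, orientation): joint-space move of the TCP to a pose.
- servo_line(position, orientation=None, rate=0.15, contact_N=None): straight line of the TCP; orientation=None keeps the orientation; rate is the mean speed in m/s. With contact_N (N) it stops when the force on the tool has changed by that much, and returns True; else False.
- goto_joints(angles): joint-space move.
- move_gripper(opening): finger opening in m; the grip force is fixed at half the most; returns when the fingers have stopped.
- sleep(seconds).
- inverse_kinematics(position, orientation): joint angles nearest the present ones, or None.
- capture(name): name is "scene" or "top" or "wrist"; returns a dict with "image" (480x640x3 uint8, blue, green, red), "range_z" (480x640 float32, m along the optical axis (not along the pixel's ray), 0 where there is no reading), "intrinsics" (3x3 intrinsics, pixels), "k1" (the pictures are not rectified: a ray, as slopes to the right and down, at radius r is drawn at 1 + k1 r^2 times it, then the intrinsics apply), "R" (3x3) and "t" (3): a world point X has camera coordinates R X + t. Camera axes: x right, y down, z forward; pixel columns grow to the right and rows downward; lengths in m; the calibration is good to about 2 mm. A picture is of the moment at which its call begins.
A pose or a line that the arm cannot do raises PlanningError and nothing moves.
- close_job(): hands the job in, once; it reports no verdict.
Trained networks look in the newest picture that a camera, given by its name, has taken for a name from the list of things; names that differ only in an ending like _2 or _b are one class to them, and where a whole thing is asked for, a point or a joint stands for the part that bears it (a point fixed in the world has none). Each returns a list of dicts, best first, with "conf" (0 to 1); they miss things now and then, are a little off and sometimes report something else, mostly with a low value. They report only what shows in the picture. A call takes as long as a camera call. They do not tell look-alikes from the thing itself.
- spot_in(camera, query): "xy" ([column, row] in pixels, amid what is visible of it).
- silhouettes(camera, query): "region" (480x640 bool, what is visible of it) and "xy" ([column, row] in pixels, amid what is visible of it).
Readings, each from a call of its own:
- current_clock(): time.
- current_joint_pos(): joint angles.
- current_qvel(): joint speeds.
- current_joint_torque(): joint torques, N m.
- current_position(): TCP position.
- current_orientation(): TCP orientation.
- current_force(): force on the tool from outside, world axes, zero at the start.
- current_torque(): the same for the moment, N m.
- current_finger_gap(): finger opening in m.
Only numpy, scipy, OpenCV 4.12 (cv2) and the standard library are available. Lean on these libraries where they do the work, as an engineer would, in place of code of your own. Each camera call takes 0.05 s, during which the arm holds its last target. There are 200 camera calls.

TASK

Lift the T-shaped cast drawbar head out of the open mould half and push it, crosshead first and lying flat on the base plate, between the two cheeks of the spring buffer housing, back against the sprung plate, until the front of its crosshead (the side the bar grows from) is flush with the front ends of the cheeks and the pin holes line up. Do not ram the springs solid, leave everything else on the bench where it is, and finish still gripping the head and holding it there against the springs, so that I can drive the two cross pins.

Things in the scene. Friction and masses are not known exactly. Their poses are not given: they have to be found in the camera images.
- head: The drawbar head: plain aluminium casting, T-shaped from above, 103 long, 80 wide, 30 high, about 0.22 kg. Axes: x along the bar towards the crosshead, y along the crosshead, z up; origin on the underside. It starts in the mould's cavity (2 mm play all round), underside 24 mm above the bench, upper 20 mm standing proud.
- head_center (a point): Half-way up the bar's middle, 15 mm above head, same axes: grip the bar here. From here (mm): bar 14 wide in y, x -27 to 26, z -15 to 15; crosshead x 26 (front face) to 46 (flat back face), y -40 to 40, z -15 to 15; round eye 30 across with a vertical hole, centred at x -42.
- head_pin (a point): Middle of the cross-pin axis inside the crosshead, 36 mm along +x from head_center, same height and axes. A 10 mm round pin hole enters each end of the crosshead on this axis (parallel to y).
- mould_top (a point): Centre of the top face of the lower mould half: fixed dark steel block 160 x 120 x 34 mm (x, y, z), T-shaped cavity 10 mm deep, four 12 mm dowels standing 9 mm up near its corners. Axes as the head lying in it (x towards the crosshead); head_center starts above the middle of the block, within 2 mm, 5 mm above this point.
- housing_pin (a point): On the pin axis midway between the slots of the two cheeks, 25 mm above the bench. Axes: x points in between the cheeks towards the springs, z up. From here (mm): cheek front ends x -10 (open space before them), inner cheek faces y -43 and 43, cheek tops z 29, base plate's flat top z -15. Head home: head_pin here, axes parallel, underside on the base plate.
- housing: Fixed spring buffer housing, origin under the middle of its base plate, axes as housing_pin (which is at x 5, z 25 mm): grey base plate 190 x 150 x 10 mm (x, y, z), two upright cheeks 8 mm thick and 86 mm apart, each with a slot 12 mm long and 9 mm high for the pin, a rear wall, two coil springs and a sprung plate between.
- follower (a joint): Travel of the sprung steel plate (80 mm wide, 2 to 38 mm above the base plate) between the cheeks: 0 = fully forward, front face at x +2 mm from housing_pin; 0.016 m = springs solid. The springs push back with 4 N at 0 and 1 N more per mm: with the head home it reads 0.008, about 12 N.
- pin_left: one of two loose steel pins, 8 mm thick and 55 mm long, lying ready on the housing's base plate outside the left cheek
- pin_right: the other loose steel pin, outside the right cheek
- screwdriver: bystander: black-handled screwdriver, 210 mm long, lying on the bench
- sanding_block: bystander: cork sanding block, 66 x 110 x 29 mm
- tape_measure: bystander: pocket tape measure, 62 x 81 x 33 mm
Things that resemble listed ones, but are neither listed nor needed, are in the scene too. There is more than one size of the head; the job needs the larger.

How it is judged:
By the outcome, as a careful person would: the job done as asked, in the order asked, and still so for the second after the job is handed in, while the arm keeps its last pose, push and grip.
It also fails if it takes over 45 s, if anything falls off the work surface, if the arm or the gripper's body presses on something with over 40 N, if the wrist force passes 120 N, or if a joint passes its speed limit or range.

## Working session

There is one attempt and no reset: what is moved stays moved. The work goes in short steps, each a Python script; the robot and the scene stay as the last script left them, time stands still between calls to the robot, and variables do not carry over. Pictures are saved under pics/ and viewed, about 8 in all and at most 12, crops included, and the job is handed in when it is done.

```bash
ls; mkdir -p pics; cat > h.py <<'E'
import numpy as np, cv2
from bench import *
def rays(c,uv):
    K=np.array(c["intrinsics"],float);k=float(c["k1"])
    d=(np.atleast_2d(uv).astype(float)-K[:2,2])/np.array([K[0,0],K[1,1]])
    return cv2.undistortPoints(np.atleast_2d(uv).astype(float).reshape(-1,1,2),K,np.array([k,0,0,0,0.])).reshape(-1,2)
def world(c,uv,z=None):
    "pixels->world via depth, or intersect plane z"
    R=np.array(c["R"]);t=np.array(c["t"]).ravel();uv=np.atleast_2d(uv)
    s=np.c_[rays(c,uv),np.ones(len(uv))]
    if z is None:
        d=c["range_z"][uv[:,1].astype(int),uv[:,0].astype(int)]
        return (s*d[:,None]-t)@R
    o=-R.T@t; w=s@R
    return o+w*((z-o[2])/w[:,2])[:,None]
def cloud(c):
    v,u=np.mgrid[0:480,0:640]
    P=world(c,np.c_[u.ravel(),v.ravel()]).reshape(480,640,3); P[c["range_z"]==0]=np.nan
    return P
def pix(c,X):
    R=np.array(c["R"]);X=np.atleast_2d(X).astype(float)
    return cv2.projectPoints(X,cv2.Rodrigues(R)[0],np.array(c["t"],float).ravel(),np.array(c["intrinsics"],float),np.array([c["k1"],0,0,0,0.]))[0].reshape(-1,2)
E
python3 - <<'E'
from h import *
for n in("top","scene"):
    c=capture(n);im=c["image"].copy()
    for q in["head","housing","mould_top","follower","pin_left","screwdriver","sanding_block","tape_measure"]:
        try:
            for s in spot_in(n,q):
                u=np.array(s["xy"]);print(n,q,round(s["conf"],2),u.round(),world(c,u)[0].round(3))
                if s["conf"]>.3: cv2.putText(im,q[:6],tuple(int(a) for a in u),0,.35,(0,0,255),1)
        except Exception as e: print(q,e)
    cv2.imwrite(f"pics/{n}1.png",im)
print(current_clock())
E
```

```text
pics
top head 0.77 [332. 296.] [ 0.383 -0.169  0.018]
top head 0.57 [350. 202.] [ 0.588 -0.209  0.056]
top housing 0.86 [205. 226.] [0.542 0.122 0.011]
top mould_top 0.8 [350. 214.] [ 0.566 -0.211  0.02 ]
top follower 0.98 [197. 217.] [0.557 0.131 0.047]
top pin_left 0.66 [201. 223.] [0.548 0.131 0.005]
top screwdriver 0.57 [480. 260.] [ 0.462 -0.498  0.027]
top sanding_block 0.72 [481. 206.] [ 0.584 -0.501  0.03 ]
top tape_measure 0.63 [437. 174.] [ 0.654 -0.406  0.033]
scene head 0.97 [343. 242.] [ 0.58  -0.212  0.05 ]
scene head 0.91 [280. 293.] [ 0.38  -0.174  0.013]
scene housing 0.61 [237. 219.] [0.546 0.106 0.03 ]
scene housing 0.2 [253. 224.] [0.568 0.071 0.015]
scene mould_top 0.94 [342. 266.] [ 0.516 -0.249  0.034]
scene screwdriver 0.84 [434. 328.] [ 0.452 -0.506  0.024]
scene sanding_block 0.71 [460. 295.] [ 0.573 -0.512  0.029]
scene tape_measure 0.61 [434. 268.] [ 0.627 -0.428  0.033]
0.9
```

View pics/top1.png

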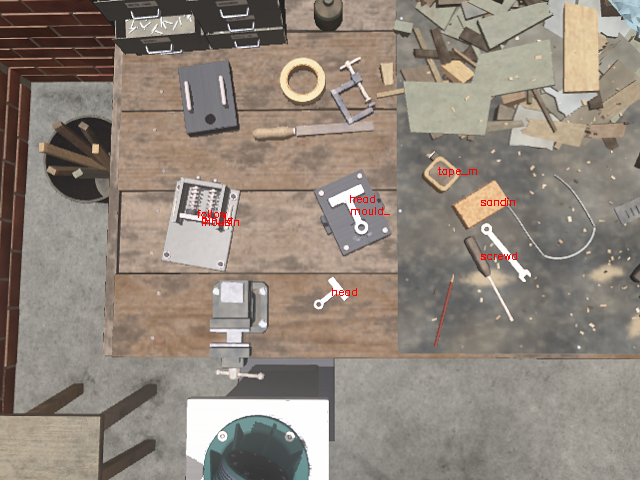

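View pics/scene1.png

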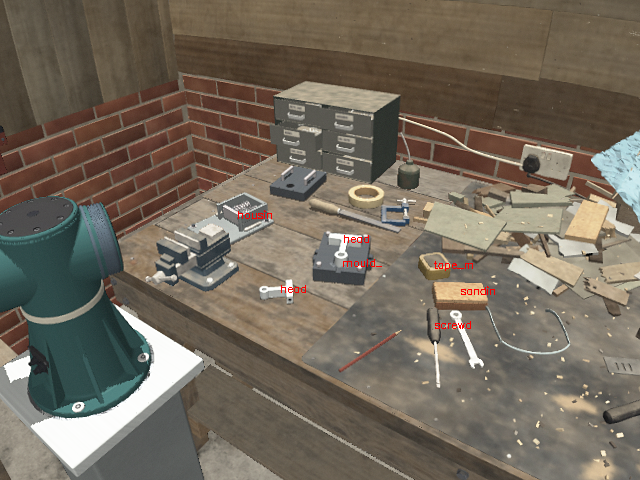

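Larger-head candidates: the head in the mould at top (350,202), which is the one seated in the mould and so my choice, and a small loose T at top (332,296), which is the look-alike. The plate with a hole at (208,97) is the other mould half. The housing is at (205,226), open towards the robot. Next I view both from close with the wrist camera.

```bash
cat >> h.py <<'E'
from scipy.spatial.transform import Rotation as Ro
def quat(yaw,flip=0):
    "tool down, tool x along +y (or -y if flip) of a frame with this yaw"
    a=yaw+np.pi/2+(np.pi if flip else 0)
    x=np.array([np.cos(a),np.sin(a),0]);z=np.array([0,0,-1.])
    return Ro.from_matrix(np.c_[x,np.cross(z,x),z]).as_quat()
E
python3 - <<'E'
from h import *
for f in(0,1):
    for p,y in(([.57,-.21,.27],.4),([.5,.12,.27],-.15)):
        r=inverse_kinematics(p,quat(y,f)); print(f,None if r is None else np.round(r,2))
c=capture("top")
for s in silhouettes("top","head"):
    v,u=np.nonzero(s["region"]);P=world(c,np.c_[u,v]);P=P[P[:,2]>.0]
    r=cv2.minAreaRect(P[:,:2].astype(np.float32)*1000);print(s["conf"],len(u),r,np.percentile(P[:,2],90))
f=0 if abs(inverse_kinematics([.5,.12,.27],quat(-.15,0))[5])<abs(inverse_kinematics([.5,.12,.27],quat(-.15,1))[5]) else 1
for n,p,y in(("wh",[.45,.12,.27],-.15),("wm",[.54,-.21,.27],.4)):
    move_ptp(p,quat(y,f)); sleep(.2); c=capture("wrist");np.savez(n+".npz",**{k:np.array(v) for k,v in c.items()})
    cv2.imwrite(f"pics/{n}.png",c["image"])
    T=Ro.from_quat(current_orientation()).as_matrix();C=-np.array(c["R"]).T@np.array(c["t"]).ravel()
    print(n,"cam in tool",(T.T@(C-current_position())).round(3),(np.array(c["R"])@T).round(2).tolist(),current_clock())
print("flip",f)
E
```

```text
0 [-0.47  0.33  1.43 -0.    1.38 -2.44]
0 [ 0.1   0.19  1.63 -0.    1.32 -1.32]
1 [-0.47  0.33  1.43 -0.    1.38  0.7 ]
1 [ 0.1   0.19  1.63 -0.    1.32  1.82]
0.82 662 ((518.609375, -205.27740478515625), (211.22479248046875, 82.36500549316406), 0.9812837839126587) 0.05480062174075609
0.56 297 ((378.745849609375, -163.79269409179688), (56.78169250488281, 72.83721160888672), 44.86993408203125) 0.022042946355895945
wh cam in tool [-0.    -0.07  -0.162] [[1.0, -0.0, -0.0], [-0.0, 0.97, -0.26], [0.0, 0.26, 0.97]] 3.1917
wm cam in tool [-0.    -0.07  -0.162] [[1.0, -0.0, -0.0], [-0.0, 0.97, -0.26], [0.0, 0.26, 0.97]] 4.7333
flip 0
```

View pics/wh.png

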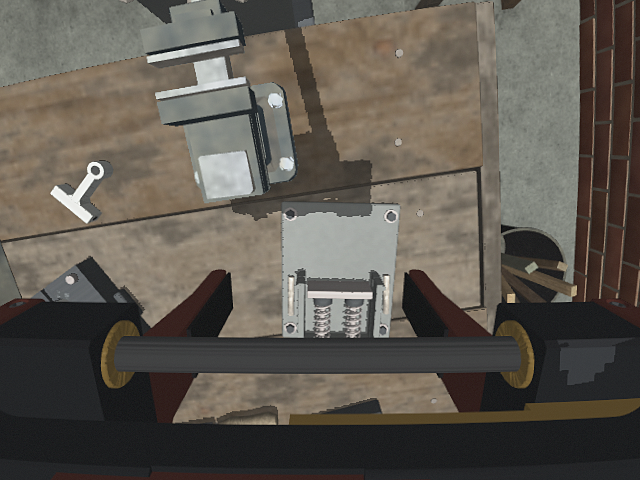

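View pics/wm.png

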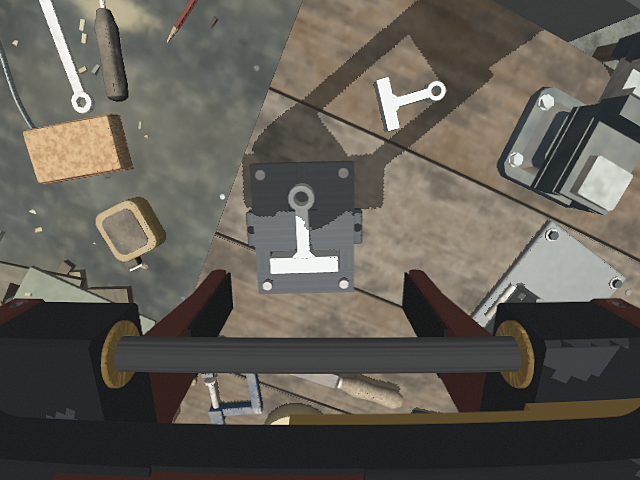

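The wrist views confirm it. The mould head (crosshead (304,265), eye (301,197)) is clearly larger than the loose T (77,190 in the first picture). The housing front corners are at (283,203) and (397,204), with the vise behind. Next I take closer views with the wrist flipped, so the camera is on the crosshead side.

```bash
python3 - <<'E'
from h import *
L=lambda n:{k:v for k,v in np.load(n+".npz").items()}
m=L("wm");e,x=world(m,[[301,197],[304,265]],.054);d=(x-e)[:2];yh=np.arctan2(d[1],d[0]);print("eye",e,"xh",x,np.degrees(yh),np.linalg.norm(d))
hc=e[:2]+.042*d/np.linalg.norm(d)
h=L("wh");a,b=world(h,[[283,203],[397,204]],.010);n=b-a;print("front corners",a,b,np.linalg.norm(n))
# image right = -housing y?
yv=n[:2]/np.linalg.norm(n[:2]);xv=np.array([yv[1],-yv[0]])
if xv[0]<0: xv=-xv
yy=np.arctan2(xv[1],xv[0]);hp=(a+b)[:2]/2+.100*xv;print("housing pin",hp,np.degrees(yy),"head",hc)
np.savez("coarse.npz",hc=hc,yh=yh,hp=hp,yy=yy)
D=lambda q:np.array([np.cos(q),np.sin(q)])
for n,p,q in(("v_m",hc,yh),("v_h",hp-.036*D(yy),yy)):
    P=[*p,.17];print(n,np.round(inverse_kinematics(P,quat(q,1)),2)) 
for n,p,q in(("v_h",hp-.036*D(yy),yy),("v_m",hc,yh)):
    move_ptp([*p,.17],quat(q,1)); sleep(.2); c=capture("wrist");np.savez(n+".npz",**{k:np.array(v) for k,v in c.items()})
    cv2.imwrite(f"pics/{n}.png",c["image"]);print(current_position(),current_clock())
E
```

```text
eye [ 0.53035356 -0.23227543  0.054     ] xh [ 0.602558   -0.19886505  0.054     ] 24.830883094339 0.07955963026176419
front corners [0.43884671 0.07973759 0.01      ] [0.46107144 0.21990498 0.01      ] 0.14191841217895027
housing pin [0.54872525 0.13416107] -9.009728278156322 head [ 0.56847071 -0.21463789]
v_m [-0.47  0.42  1.55 -0.    1.17  0.66]
v_h [ 0.14  0.32  1.72 -0.    1.1   1.86]
[0.5131824  0.13970271 0.16998467] 8.575
[ 0.56865164 -0.21364419  0.17009958] 10.1667
```

View pics/v_h.png

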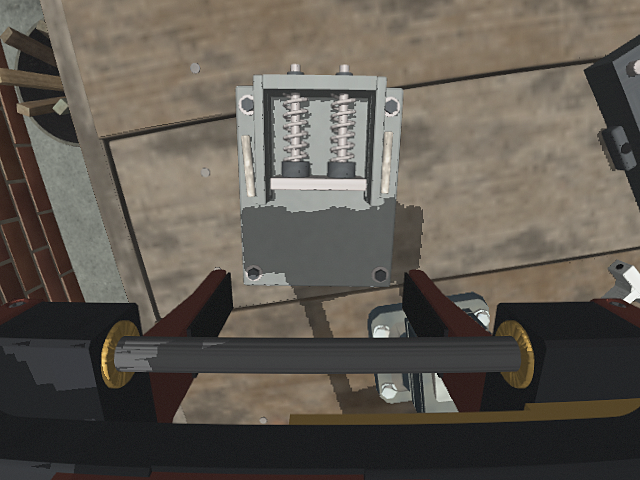

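View pics/v_m.png

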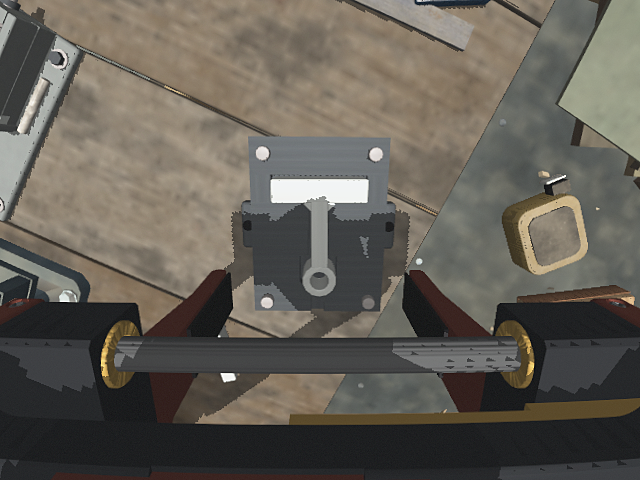

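```bash
cat >> h.py <<'E'
from scipy.optimize import differential_evolution
def seg(a,b,z,n=60):
    t=np.linspace(0,1,n)[:,None];p=np.array(a)*(1-t)+np.array(b)*t
    return np.c_[p,np.full(n,z)]
def poly(pts,z): return np.vstack([seg(a,b,z) for a,b in zip(pts,pts[1:])])
# head in head_center xy, top z added; mm
def head_model(z):
    th=np.radians(np.linspace(-150,150,80))+np.pi
    return np.vstack([poly([(-27,7),(26,7),(26,40),(46,40),(46,-40),(26,-40),(26,-7),(-27,-7)],z),
        np.c_[-42+15*np.cos(th),15*np.sin(th),np.full(80,z)]])
# housing in housing_pin xy
def housing_model():
    return np.vstack([seg((-10,s*43),(70,s*43),54) for s in(1,-1)]+[seg((-10,s*51),(70,s*51),54) for s in(1,-1)]
      +[seg((-10,s*43),(-10,s*51),54,20) for s in(1,-1)]+[seg((-100,s*75),(90,s*75),10,80) for s in(1,-1)]+[seg((-100,-75),(-100,75),10,80),seg((90,-75),(90,75),10,80)])
def place(M,x,y,yaw):
    c,s=np.cos(yaw),np.sin(yaw);M=M/1000
    return np.c_[x+c*M[:,0]-s*M[:,1],y+s*M[:,0]+c*M[:,1],M[:,2]]
def fit(c,M,x,y,yaw,r=.010,ry=.07):
    g=cv2.GaussianBlur(c["image"],(0,0),1.0).astype(np.float32)
    G=np.sqrt(cv2.Sobel(g,cv2.CV_32F,1,0)**2+cv2.Sobel(g,cv2.CV_32F,0,1)**2).max(2);G=np.minimum(G,120);G[330:]=0
    G=cv2.GaussianBlur(G,(0,0),.8)
    def f(p):
        u=pix(c,place(M,*p)).astype(np.float32)
        return -cv2.remap(G,u[:,:1],u[:,1:],cv2.INTER_LINEAR).mean()
    o=differential_evolution(f,[(x-r,x+r),(y-r,y+r),(yaw-ry,yaw+ry)],seed=1,tol=1e-4,maxiter=150)
    return o.x,o.fun
def draw(c,M,p):
    im=c["image"].copy()
    for u in pix(c,place(M,*p)):
        if 0<=u[0]<640 and 0<=u[1]<480: im[int(u[1]+.5),int(u[0]+.5)]=(0,0,255)
    return im
E
python3 - <<'E'
from h import *
L=lambda n:{k:v for k,v in np.load(n+".npz").items()}
k=np.load("coarse.npz");m=L("v_m");h=L("v_h")
a,fa=fit(m,head_model(54),*k["hc"],float(k["yh"]));print("head",a.round(4),np.degrees(a[2]),fa)
b,fb=fit(h,housing_model(),*k["hp"],float(k["yy"]));print("housing",b.round(4),np.degrees(b[2]),fb)
I=[cv2.resize(draw(m,head_model(54),a)[120:320,230:400],None,fx=2.3,fy=2.3,interpolation=0),cv2.resize(draw(h,housing_model(),b)[60:300,220:420],None,fx=1.92,fy=1.92,interpolation=0)]
hh=min(i.shape[0] for i in I);cv2.imwrite("pics/fit.png",np.hstack([i[:hh] for i in I]))
P=cloud(m);q=(P[...,2]>.046)&(P[...,2]<.062)&(np.hypot(P[...,0]-a[0],P[...,1]-a[1])<.062);print("cloud top z",np.median(P[q][:,2]),cv2.minAreaRect((P[q][:,:2]*1000).astype(np.float32)))
# cheeks & follower in housing frame
P=cloud(h);c,s=np.cos(b[2]),np.sin(b[2]);d=P-[b[0],b[1],0];X=c*d[...,0]+s*d[...,1];Y=-s*d[...,0]+c*d[...,1]
for sg in(1,-1):
    q=(P[...,2]>.049)&(P[...,2]<.06)&(abs(Y*sg-.047)<.012)&(abs(X-.02)<.03);print("cheek",sg,np.percentile(Y[q],[3,50,97]).round(4),X[q].min().round(4),np.median(P[q][:,2]).round(4))
q=(P[...,2]>.04)&(P[...,2]<.052)&(abs(Y)<.03)&(abs(X-.01)<.02);print("follower",np.percentile(X[q],[3,97]).round(4),np.median(P[q][:,2]))
np.savez("fit.npz",a=a,b=b)
E
```

```text
head [ 0.5707 -0.2143  0.4345] 24.893650758260797 -109.5508041381836
housing [ 0.5457  0.1338 -0.1682] -9.638903592228289 -78.56683349609375
cloud top z 0.05340695416633901 ((565.6300048828125, -216.78955078125), (102.68862915039062, 78.86605072021484), 24.872526168823242)
cheek 1 [0.0429 0.0467 0.051 ] -0.0074 0.0534
cheek -1 [-0.0506 -0.0462 -0.0425] -0.0081 0.0532
follower [0.0047 0.0261] 0.04683967837904182
```

View pics/fit.png

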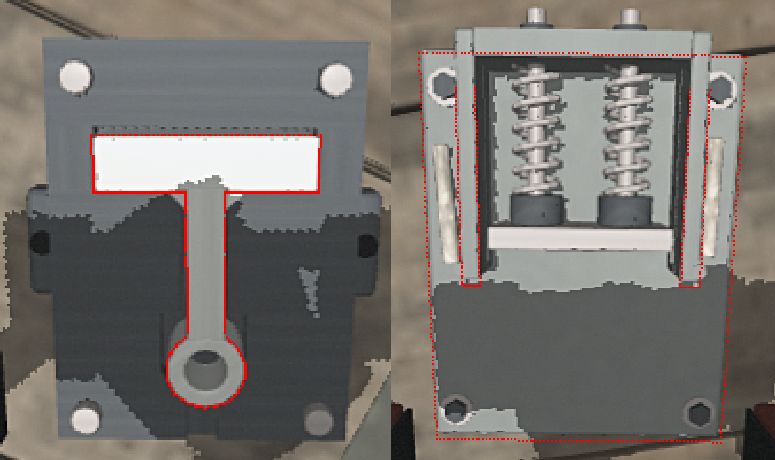

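```bash
python3 - <<'E'
from h import *
L=lambda n:{k:v for k,v in np.load(n+".npz").items()}
k=np.load("fit.npz");a,b=k["a"],k["b"];h=L("v_h")
M=np.vstack([seg((-10,s*w),(70,s*w),54) for s in(1,-1) for w in(43,51)]+[seg((-10,s*43),(-10,s*51),54,60) for s in(1,-1)])
for mm,n in((M,"cheeks"),(np.vstack([M,seg((2,-40),(2,40),48)]),"+follower")):
    b2,f=fit(h,mm,*b,r=.005,ry=.03);print(n,b2.round(4),np.degrees(b2[2]),f)
np.savez("fit.npz",a=a,b=b2)
c=capture("top");P=cloud(c);d=P-[b2[0],b2[1],0];cs,s=np.cos(b2[2]),np.sin(b2[2]);X=cs*d[...,0]+s*d[...,1];Y=-s*d[...,0]+cs*d[...,1]
for x in(-.14,-.12,-.1,-.08):
    q=(abs(X-x)<.01)&(abs(Y)<.11);print(x,np.nanmax(P[q][:,2]).round(3))
# grasp
q=quat(a[2],1);p=a[:2]
move_gripper(.05)
servo_line([*p,.060],q,rate=.1)
print("contact",servo_line([*p,.037],q,rate=.05,contact_N=6),current_position(),np.round(current_force(),1))
move_gripper(0.0);print("gap",current_finger_gap(),np.round(current_force(),1),current_clock())
servo_line([*p,.06],q,rate=.04);servo_line([*p,.15],q,rate=.15)
sleep(.2);c=capture("wrist");np.savez("w_g.npz",**{k:np.array(v) for k,v in c.items()});cv2.imwrite("pics/w_g.png",c["image"])
print("gap",current_finger_gap(),current_position(),np.round(current_force(),1),current_clock())
E
```

```text
cheeks [ 0.5478  0.1328 -0.1484] -8.505358986073167 -101.53266143798828
+follower [ 0.548   0.1329 -0.1521] -8.71266124264943 -100.38101959228516
-0.14 0.103
-0.12 0.103
-0.1 0.016
-0.08 0.02
contact False [ 0.57046254 -0.21412988  0.03662799] [ 0.1 -0.   0.2]
gap 0.013940865299351898 [-0.5  0.1  1.1] 13.475
gap 0.014120496603796192 [ 0.57003539 -0.2139303   0.14885183] [-0.6  0.5 -1.8] 15.2
```

View pics/w_g.png

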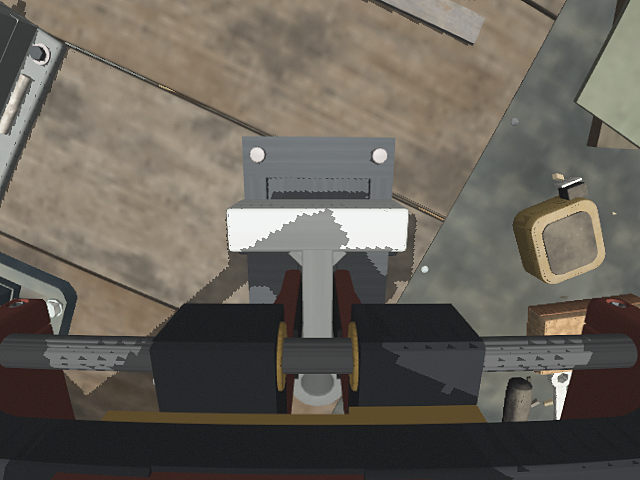

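```bash
python3 - <<'E'
from h import *
L=lambda n:{k:v for k,v in np.load(n+".npz").items()}
k=np.load("fit.npz");a,b=k["a"],k["b"];g=L("w_g")
p=np.array([0.57003539,-0.2139303,0.14885183]);z=p[2]*1000+17.4
M=np.vstack([poly([(26,12),(26,40),(46,40),(46,-40),(26,-40),(26,-12)],z)]+[seg((12,s*7),(24,s*7),z,30) for s in(1,-1)])
x,f=fit(g,M,p[0],p[1],a[2],r=.008,ry=.05);d=x[:2]-p[:2];c,s=np.cos(a[2]),np.sin(a[2])
off=np.array([c*d[0]+s*d[1],-s*d[0]+c*d[1]]);print("head in tool (head axes, mm)",(off*1000).round(2),"yaw err deg",np.degrees(x[2]-a[2]),f)
P=cloud(g);q=(P[...,2]>.13)&(P[...,2]<.19);v=np.nonzero(q[205:250,230:405]);print("top z cloud",np.median(P[205:250,230:405][q[205:250,230:405]][:,2]),"exp",z)
cv2.imwrite("pics/w_gfit.png",cv2.resize(draw(g,M,x)[180:300,200:440],None,fx=3,fy=3,interpolation=0))
c0=capture("top");P=cloud(c0);d=P-[b[0],b[1],0];cs,s=np.cos(b[2]),np.sin(b[2]);X=cs*d[...,0]+s*d[...,1];Y=-s*d[...,0]+cs*d[...,1]
q=(X<-.095)&(X>-.15)&(abs(Y)<.12)&(P[...,2]>.04)
for xx in(-.105,-.115,-.125,-.135): 
    r=q&(abs(X-xx)<.005)
    if r.any(): print(xx,"Y",Y[r].min().round(3),Y[r].max().round(3),"z",P[r][:,2].max().round(3))
np.savez("off.npz",off=off,dy=x[2]-a[2])
E
```

```text
head in tool (head axes, mm) [0.03 0.01] yaw err deg 0.4179650614804843 -87.8584
top z cloud 0.16490229126689285 exp 166.25182999999998
-0.115 Y -0.106 -0.096 z 0.091
-0.125 Y -0.109 -0.083 z 0.102
-0.135 Y -0.112 -0.084 z 0.106
```

View pics/w_gfit.png

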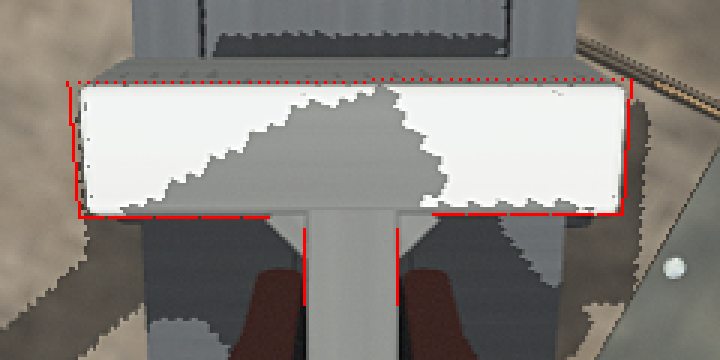

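The head is held and centred in the jaws. It droops slightly nose-down, which pressing it on the base plate should flatten. The vise is clear at housing Y < -83 mm. I move to hover in front of the cheeks and check the alignment.

```bash
python3 - <<'E'
from h import *
L=lambda n:{k:v for k,v in np.load(n+".npz").items()}
b=np.load("fit.npz")["b"];D=np.array([np.cos(b[2]),np.sin(b[2])])
p=b[:2]-.060*D;q=quat(b[2],1)
move_ptp([*p,.15],q);servo_line([*p,.085],q,rate=.12);sleep(.2)
c=capture("wrist");np.savez("w_a.npz",**{k:np.array(v) for k,v in c.items()})
t=current_position();z=t[2]*1000+17.4
H=np.vstack([poly([(26,12),(26,40),(46,40),(46,-40),(26,-40),(26,-12)],z-1.5)]+[seg((12,s*7),(24,s*7),z,30) for s in(1,-1)])
C=np.vstack([seg((2,s*w),(68,s*w),54) for s in(1,-1) for w in(43,51)]+[seg((2,-38),(2,38),48)])
R=lambda v:np.array([D[0]*v[0]+D[1]*v[1],-D[1]*v[0]+D[0]*v[1]])
x,f=fit(c,H,t[0],t[1],b[2],r=.006,ry=.04);y,f2=fit(c,C,*b,r=.006,ry=.03)
print("tcp in housing",(R(t[:2]-b[:2])*1000).round(2),"head in tool",(R(x[:2]-t[:2])*1000).round(2),np.degrees(x[2]-b[2]).round(2),f)
print("housing refit",y.round(4),(R(y[:2]-b[:2])*1000).round(2),np.degrees(y[2]-b[2]).round(2),f2)
P=cloud(c);u=pix(c,place(np.array([[36,0,z]]),*x))[0].astype(int)
d=P-[x[0],x[1],0];X=R([d[...,0],d[...,1]]);m=(X[0]>.028)&(X[0]<.045)&(abs(X[1])<.038)&(abs(P[...,2]-z/1000)<.008)
A=np.c_[X[0][m]-.036,X[1][m],np.ones(m.sum())];s=np.linalg.lstsq(A,P[m][:,2],rcond=None)[0];print("crosshead top plane slope deg",np.degrees(s[:2]).round(2),"z",s[2],"exp",z)
im=draw(c,H,x);e=pix(c,place(C,*y)).astype(int);im[np.clip(e[:,1],0,479),np.clip(e[:,0],0,639)]=(0,255,0)
cv2.imwrite("pics/w_a.png",cv2.resize(im[40:320,190:450],None,fx=2.1,fy=2.1,interpolation=0));print(current_clock())
E
```

```text
tcp in housing [-59.38   0.2 ] head in tool [-0.1  -0.36] 0.41 -89.43577575683594
housing refit [ 0.5486  0.1336 -0.1725] [0.42 0.8 ] -1.17 -106.63729095458984
crosshead top plane slope deg [-0.56  0.11] z 0.1023063629774404 exp 103.16018283275332
17.5583
```

View pics/w_a.png

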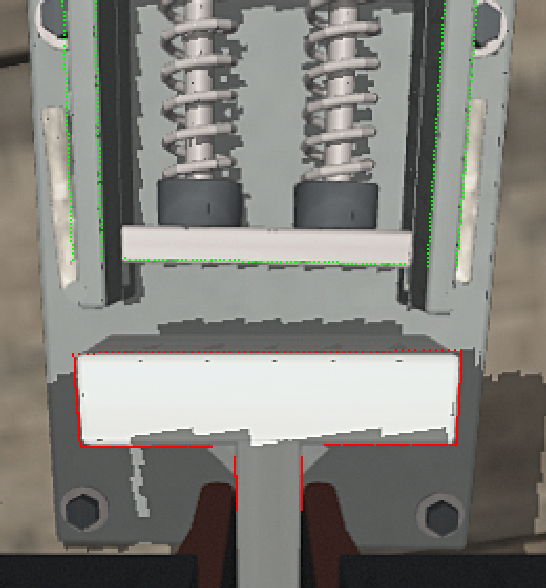

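The follower front slopes about 1° in the image against the crosshead, so the housing yaw from the cheeks-only fit is doubtful. I rectify the pictures and fit the lines directly.

```bash
cat >> h.py <<'E'
def rect(c,b,z,xr,yr,s=.00025):
    xs=np.arange(xr[0],xr[1],s);ys=np.arange(yr[0],yr[1],s);X,Y=np.meshgrid(xs,ys,indexing="ij")
    w=place(np.c_[X.ravel()*1e3,Y.ravel()*1e3,np.full(X.size,z*1e3)],*b);u=pix(c,w).astype(np.float32).reshape(*X.shape,2)
    g=cv2.cvtColor(c["image"],cv2.COLOR_BGR2GRAY)
    return xs,ys,cv2.GaussianBlur(cv2.remap(g,u[...,0],u[...,1],cv2.INTER_LINEAR),(0,0),2).astype(float)
def line(c,b,z,xr,yr,along,sign):
    "edge running along 'x' or 'y'; returns offset at centre (mm), slope deg, resid mm. sign of gradient"
    xs,ys,I=rect(c,b,z,xr,yr)
    if along=="y": xs,ys,I=ys,xs,I.T
    G=np.gradient(I,axis=1)*sign;j=G.argmax(1);v=ys[j];w=np.ones(len(xs),bool)
    for _ in range(8):
        k=np.polyfit(xs[w]-xs.mean(),v[w],1);r=v-np.polyval(k,xs-xs.mean());w=abs(r)<max(.0004,1.5*np.median(abs(r)))
    sl=np.degrees(np.arctan(k[0]))*(1 if along=="x" else -1)
    return np.round([k[1]*1e3,sl,r[w].std()*1e3,w.mean()],2)
E
python3 - <<'E'
from h import *
L=lambda n:{k:v for k,v in np.load(n+".npz").items()}
b=np.load("fit.npz")["b"]
for n in("v_h","w_a"):
    c=L(n);print(n)
    print(" left inner",line(c,b,.054,(.0,.06),(.039,.047),"x",1)," right inner",line(c,b,.054,(.0,.06),(-.047,-.039),"x",-1))
    print(" follower front",line(c,b,.048,(-.003,.008),(-.03,.03),"y",1),"follower back",line(c,b,.048,(.008,.016),(-.03,.03),"y",-1))
    print(" plate L",line(c,b,.010,(-.02,.07),(.070,.080),"x",-1),"R",line(c,b,.010,(-.02,.07),(-.080,-.070),"x",1))
    print(" rearwall back",line(c,b,.054,(.07,.11),(-.03,.03),"y",-1))
c=L("w_a");t=np.array([*(b[:2]-.05938*np.array([np.cos(b[2]),np.sin(b[2])])),b[2]])
print("head front",line(c,t,.102,(.022,.030),(.015,.036),"y",1),line(c,t,.102,(.022,.030),(-.036,-.015),"y",1)," back",line(c,t,.102,(.041,.05),(-.035,.035),"y",-1))
print(" sides",line(c,t,.102,(.03,.043),(.036,.044),"x",-1),line(c,t,.102,(.03,.043),(-.044,-.036),"x",1))
_,_,I=rect(L("v_h"),b,.054,(-.03,.1),(-.08,.08));cv2.imwrite("pics/rect.png",I[::-1,::-1])
E
```

```text
v_h
 left inner [43.22 -0.82  0.19  0.83]  right inner [-42.82  -1.19   0.15   0.98]
 follower front [ 2.57 -0.93  0.16  0.95] follower back [11.4  -1.26  0.14  1.  ]
 plate L [73.73 -0.47  0.2   0.65] R [-73.16  -1.51   0.19   0.65]
 rearwall back [71.41  1.02  0.6   0.5 ]
w_a
 left inner [43.01 -1.09  0.09  0.91]  right inner [-42.94  -1.03   0.08   0.98]
 follower front [ 2.25 -1.12  0.15  0.89] follower back [11.2  -0.94  0.16  0.87]
 plate L [73.44 -0.47  0.19  0.73] R [-73.3   -1.46   0.19   0.69]
 rearwall back [ 8.501e+01 -3.000e-02  4.000e-02  1.000e+00]
head front [28.21 11.93  0.25  0.67] [28.95  0.34  0.17  0.6 ]  back [45.29  0.    0.09  1.  ]
 sides [39.44 -0.71  0.1   1.  ] [-39.35   0.2    0.12   1.  ][ WARN:0@0.533] global loadsave.cpp:1063 imwrite_ Unsupported depth image for selected encoder is fallbacked to CV_8U.
```

View pics/rect.png

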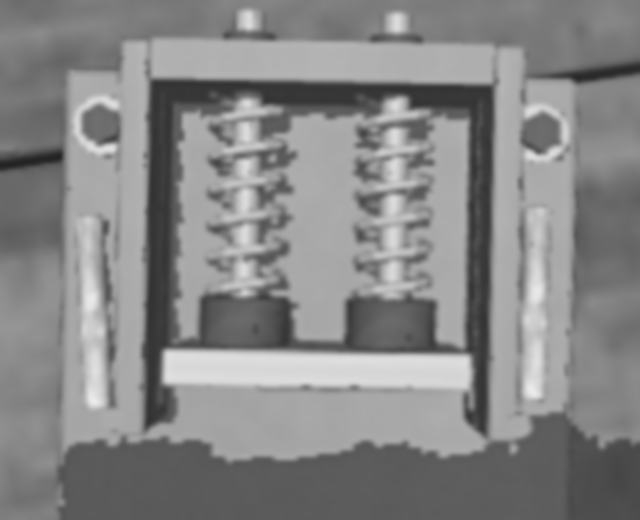

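```bash
python3 - <<'E'
from h import *
b=np.load("fit.npz")["b"];D=np.array([np.cos(b[2]),np.sin(b[2])]);N=np.array([-D[1],D[0]])
b=np.array([*(b[:2]+.0003*D+.00065*N),b[2]-np.radians(1.05)]);np.save("hb.npy",b)
D=np.array([np.cos(b[2]),np.sin(b[2])]);N=np.array([-D[1],D[0]]);q=quat(b[2],1)
def st(m):
    t=np.array(current_position());f=np.array(current_force());d=t[:2]-b[:2]
    print(m,"XYz mm",(np.array([d@D,d@N,t[2]])*1e3).round(2),"F xyz",np.array([f[:2]@D,f[:2]@N,f[2]]).round(1),round(current_clock(),1))
P=lambda x,z:[*(b[:2]+x/1000*D),z/1000]
servo_line(P(-60.5,70),q,rate=.08);sleep(.2);st("hover")
servo_line(P(-60.5,32),q,rate=.08)
print(servo_line(P(-60.5,21.5),q,rate=.015,contact_N=5));sleep(.1);st("down")
z=current_position()[2]*1e3
print(servo_line(P(-50,z),q,rate=.03,contact_N=12));st("in")
for x in(-47,-45,-43.5,-42): servo_line(P(x,z),q,rate=.03);sleep(.1);st(x)
E
```

```text
hover XYz mm [-6.029e+01  7.000e-02  7.022e+01] F xyz [-0.5  0.1 -2. ] 18.1
True
down XYz mm [-6.052e+01 -1.000e-02  2.309e+01] F xyz [-0.7 -0.4  5.7] 19.4
True
in XYz mm [-6.049e+01 -4.000e-02  2.310e+01] F xyz [-0.1 -0.1  4.2] 19.6
-47 XYz mm [-46.6    0.07  23.13] F xyz [ 0.2 -0.1  0.2] 20.4
-45 XYz mm [-46.3   -0.07  23.06] F xyz [-3.9  1.   5.2] 20.7
-43.5 XYz mm [-45.42  -0.2   23.08] F xyz [-4.8  1.6  5.8] 21.1
-42 XYz mm [-44.14  -0.28  23.05] F xyz [-5.4  0.1  7.3] 21.4
```

```bash
python3 - <<'E'
from h import *
b=np.load("hb.npy");c=capture("wrist");np.savez("w_c.npz",**{k:np.array(v) for k,v in c.items()})
im=c["image"].copy()
cv2.imwrite("pics/w_c.png",cv2.resize(im[90:330,190:450],None,fx=2.4,fy=2.4,interpolation=2))
print("cheek inner",line(c,b,.054,(.02,.06),(.039,.047),"x",1),line(c,b,.054,(.02,.06),(-.047,-.039),"x",-1))
print("follower back",line(c,b,.048,(.006,.02),(-.03,.03),"y",-1),"front",line(c,b,.048,(-.003,.008),(-.03,.03),"y",1))
print("head back",line(c,b,.040,(-.006,.008),(-.035,.035),"y",-1),"front",line(c,b,.040,(-.03,-.01),(.02,.036),"y",1),line(c,b,.040,(-.03,-.01),(-.036,-.02),"y",1))
E
```

```text
cheek inner [ 4.269e+01 -1.000e-02  1.100e-01  8.800e-01] [-4.299e+01 -3.000e-02  4.000e-02  1.000e+00]
follower back [11.13  0.04  0.12  1.  ] front [ 2.56 -0.03  0.11  1.  ]
head back [-0.18 -0.01  0.11  1.  ] front [-15.56  22.24   0.44   0.61] [-14.29  -0.82   0.27   0.67]
```

View pics/w_c.png

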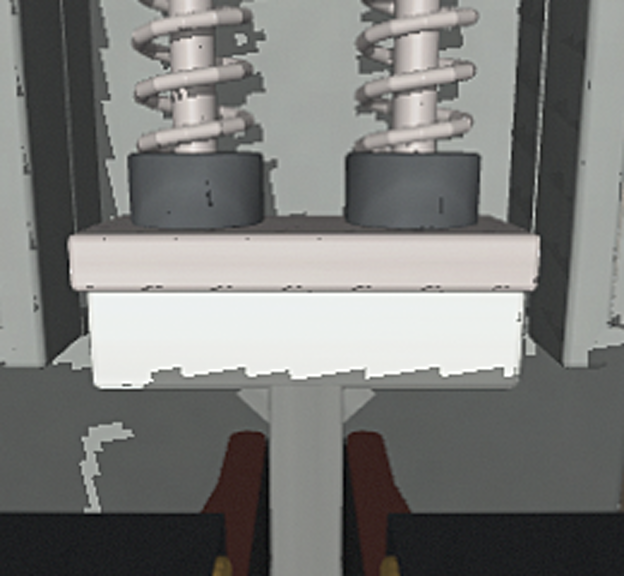

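The picture shows the crosshead centred between the cheeks and square against the follower, which has barely moved yet. I push on in steps, watching the readings.

```bash
cat > push.py <<'E'
from h import *
import sys
b=np.load("hb.npy");D=np.array([np.cos(b[2]),np.sin(b[2])]);N=np.array([-D[1],D[0]]);q=quat(b[2],1)
P=lambda x,z:[*(b[:2]+x/1000*D),z/1000]
def X(): return (np.array(current_position())[:2]-b[:2])@D*1e3
def st(m):
    t=np.array(current_position());f=np.array(current_force());d=t[:2]-b[:2]
    print(m,"XYz",(np.array([d@D,d@N,t[2]])*1e3).round(2),"F",np.array([f[:2]@D,f[:2]@N,f[2]]).round(1),"gap",round(current_finger_gap(),4),round(current_clock(),1))
def look(n=None):
    c=capture("wrist")
    if n: np.savez(n+".npz",**{k:np.array(v) for k,v in c.items()});cv2.imwrite(f"pics/{n}.png",cv2.resize(c["image"][90:330,190:450],None,fx=2.4,fy=2.4,interpolation=2))
    x=X()/1000
    print("  follower front",line(c,b,.048,(x+.041,x+.052),(-.03,.03),"y",1),"back",line(c,b,.048,(x+.05,x+.062),(-.03,.03),"y",-1))
    print("  head front",line(c,b,.040,(x+.021,x+.030),(-.036,-.02),"y",1),line(c,b,.040,(x+.021,x+.03),(.02,.036),"y",1)," sides",line(c,b,.040,(x+.03,x+.044),(.034,.043),"x",-1),line(c,b,.040,(x+.03,x+.044),(-.043,-.034),"x",1))
E
python3 - <<'E'
from push import *
z=22.95; cmd=-42
while X()<-37.6 and cmd<-28:
    cmd+=1.5; servo_line(P(cmd,z),q,rate=.03);sleep(.1);st(cmd)
look("w_d")
E
```

```text
-40.5 XYz [-44.15  -0.31  23.05] F [-8.6  1.  12.9] gap 0.014 21.8
-39.0 XYz [-44.07  -0.33  23.03] F [-12.8   2.3  17.3] gap 0.014 22.2
-37.5 XYz [-43.89  -0.35  23.  ] F [-15.6   3.5  20.2] gap 0.0138 22.5
-36.0 XYz [-43.61  -0.36  22.93] F [-17.    4.5  21.8] gap 0.0136 22.9
-34.5 XYz [-43.11  -0.4   22.85] F [-20.1   4.   23.8] gap 0.0138 23.2
-33.0 XYz [-42.36  -0.45  22.81] F [-21.    4.8  24.3] gap 0.0136 23.6
-31.5 XYz [-41.52  -0.55  22.74] F [-22.9   4.7  25.5] gap 0.0137 23.9
-30.0 XYz [-40.68  -0.58  22.67] F [-25.2   5.6  27.1] gap 0.0137 24.3
-28.5 XYz [-39.67  -0.64  22.57] F [-25.1   4.8  26.8] gap 0.0137 24.6
-27.0 XYz [-38.69  -0.66  22.49] F [-25.8   6.   26.8] gap 0.0138 25.0
  follower front [ 6.09 -0.13  0.08  1.  ] back [14.57  0.07  0.07  1.  ]
  head front [-13.96   0.06   0.04   1.  ] [-13.79  -2.78   0.15   0.8 ]  sides [38.46 -0.12  0.09  0.89] [-40.01   0.31   0.06   0.89]
```

Downforce has built up to 27 N, which adds friction and has let the bar creep in the grip. I raise the z command to unload it, then carry on.

```bash
python3 - <<'E'
from push import *
z=22.95; cmd=-27
for _ in range(8):
    fz=current_force()[2]
    if fz<7: break
    z+=.6; servo_line(P(cmd,z),q,rate=.03);sleep(.05);st((cmd,round(z,2)))
look()
np.save("cz.npy",[cmd,z])
E
```

```text
(-27, 23.55) XYz [-36.01  -0.64  22.52] F [-18.    4.7  13.2] gap 0.0142 25.3
(-27, 24.15) XYz [-35.16  -0.63  22.53] F [-14.3   4.8   5.1] gap 0.0136 25.6
  follower front [9.71 0.17 0.11 1.  ] back [18.1 -0.   0.   1. ]
  head front [-10.68   0.03   0.08   1.  ] [-10.43  -3.07   0.13   0.56]  sides [ 3.849e+01 -4.000e-02  3.000e-02  8.900e-01] [-40.02   0.79   0.08   0.75]
```

```bash
python3 - <<'E'
from push import *
cmd,z=np.load("cz.npy")
for _ in range(3):
    if X()>-34.95: break
    cmd+=.5; servo_line(P(cmd,z),q,rate=.02);sleep(.1);st((cmd,z))
np.save("cz.npy",[cmd,z]);sleep(.3);st("settled");look("w_e")
c={k:v for k,v in np.load("w_e.npz").items()}
print("follower back",line(c,b,.048,(.014,.024),(-.03,.03),"y",-1))
for s in(1,-1):
    r=sorted((s*.0445,s*.0495)); print("cheek front",line(c,b,.054,(-.015,-.005),r,"y",1),"head front near end",line(c,b,.040,(-.015,-.006),sorted((s*.030,s*.037)),"y",1))
w={k:v for k,v in np.load("w_a.npz").items()}
print("unloaded: front",line(w,b,.048,(-.003,.007),(-.03,.03),"y",1),"back",line(w,b,.048,(.007,.015),(-.03,.03),"y",-1))
E
```

```text
(np.float64(-26.5), np.float64(24.150000000000002)) XYz [-35.18  -0.63  22.53] F [-14.8   5.1   6.4] gap 0.0139 26.0
(np.float64(-26.0), np.float64(24.150000000000002)) XYz [-35.18  -0.65  22.53] F [-17.    5.1   7.9] gap 0.0135 26.4
(np.float64(-25.5), np.float64(24.150000000000002)) XYz [-35.15  -0.66  22.54] F [-17.8   5.3   9.6] gap 0.0136 26.7
settled XYz [-35.16  -0.65  22.52] F [-17.4   5.3   9.4] gap 0.0136 27.0
  follower front [9.64 0.1  0.09 1.  ] back [18.1  -0.03  0.04  1.  ]
  head front [-10.68   0.19   0.07   1.  ] [-10.33  -3.84   0.17   0.72]  sides [ 3.849e+01 -1.300e-01  3.000e-02  8.900e-01] [-39.99   0.58   0.11   0.88]
follower back [18.25  0.    0.02  1.  ]
cheek front [-9.02  6.59  0.07  1.  ] head front near end [-9.76  6.79  0.11  1.  ]
cheek front [-9.25  4.53  0.12  1.  ] head front near end [-10.68   0.38   0.11   1.  ]
unloaded: front [ 1.98 -0.06  0.17  0.92] back [10.87  0.11  0.19  0.93]
```

Two follower edges give a travel of 7.4–7.7 mm, so about 0.5 mm remains. The head is stuck by friction, so I unload z in small steps until it creeps home.

```bash
cat >> push.py <<'E'
def travel():
    c=capture("wrist")
    f=line(c,b,.048,(.004,.016),(-.03,.03),"y",1);k=line(c,b,.048,(.014,.024),(-.03,.03),"y",-1)
    return np.round([f[0]-1.98,k[0]-10.87],2),c
E
python3 - <<'E'
from push import *
cmd,z=np.load("cz.npy")
for i in range(8):
    T,_=travel();st((round(cmd,2),round(z,2)));print("  travel",T)
    if T.mean()>7.9: break
    if current_force()[2]>5: z+=.15
    else: cmd+=.4
    servo_line(P(cmd,z),q,rate=.02);sleep(.15)
np.save("cz.npy",[cmd,z])
E
```

```text
(np.float64(-25.5), np.float64(24.15)) XYz [-35.18  -0.66  22.52] F [-18.2   4.7   8. ] gap 0.0136 27.1
  travel [7.64 7.38]
(np.float64(-25.5), np.float64(24.3)) XYz [-34.93  -0.66  22.55] F [-16.4   5.    6.4] gap 0.0139 27.6
  travel [7.92 7.62]
(np.float64(-25.5), np.float64(24.45)) XYz [-34.59  -0.67  22.55] F [-16.1   5.8   4.1] gap 0.0138 28.0
  travel [8.24 7.88]
```

```bash
python3 - <<'E'
from push import *
sleep(1.0);T,c=travel();st("hold 1s");print("travel",T);look()
Pc=cloud(c);d=Pc-[b[0],b[1],0];Xh=d[...,0]*D[0]+d[...,1]*D[1];Yh=d[...,0]*N[0]+d[...,1]*N[1]
m=(Xh>-.007)&(Xh<.007)&(abs(Yh)<.037)&(abs(Pc[...,2]-.04)<.006)
s=np.linalg.lstsq(np.c_[Xh[m],Yh[m],np.ones(m.sum())],Pc[m][:,2],rcond=None)[0];print("crosshead top slopes deg",np.degrees(s[:2]).round(2),"z",s[2].round(4))
w={k:v for k,v in np.load("v_h.npz").items()}
for n in("pin_left","pin_right"):
    for s in spot_in("wrist",n)[:2]: print(n,s["conf"],world(c,s["xy"],.014)[0].round(4))
capture("top")
for n in("screwdriver","sanding_block","tape_measure"): print(n,[np.round(s["xy"]) for s in spot_in("top",n)[:1]])
E
```

```text
hold 1s XYz [-34.62  -0.66  22.56] F [-15.4   5.9   3.9] gap 0.0138 29.1
travel [8.24 7.88]
  follower front [10.23  0.15  0.12  1.  ] back [ 1.865e+01 -1.000e-02  8.000e-02  1.000e+00]
  head front [-10.14   0.2    0.05   1.  ] [-9.78 -3.8   0.17  0.98]  sides [38.49 -0.04  0.05  0.89] [-40.     0.33   0.09   0.88]
crosshead top slopes deg [0.04 0.05] z 0.0396
pin_left 0.79 [0.5917 0.1936 0.014 ]
screwdriver []
sanding_block [array([480., 206.])]
tape_measure [array([438., 175.])]
```

Everything holds steady: travel is about 8.0 mm, the crosshead lies flat, front faces are at -10 mm and yaw is near 0. Handing in.

```bash
python3 -c "
from bench import *
close_job();print(current_clock())"
```

```text
the job is handed in; nothing more can be done
the job is handed in; nothing more can be done
```

I lifted the larger head out of the mould, set it flat on the base plate in front of the cheeks and pushed it crosshead first against the sprung plate. It is still gripped and held home there, and I handed the job in at about 29 s on the robot clock.

**Last checks, after a 1 s hold:**
- **Travel:** the sprung plate's two edges read 8.2 and 7.9 mm against the target of 8. That is well short of solid at 16.
- **Flush:** the crosshead front is at about -10.1 and -9.8 mm, against -10 for the cheek ends.
- **Flat and square:** the crosshead top tilts less than 0.1° and is 39.6 mm above the bench (40 expected). Yaw is within about 0.2°.
- **Push:** about 15 N, friction included, with 4 N pressing down and about 6 N sideways.

**What went wrong or disagreed:**
- **Downforce and slip:** pressing down built up to about 27 N part-way through the push, and the bar slipped roughly 1.4 mm in the jaws. I eased the downforce off and set the final depth from the camera, not from the arm's position.
- **Off centre:** the head sits about 0.7 mm to one side, with more than 2 mm clear of the nearer cheek.
- **Cheek ends:** one direct image measurement put them at about -9.1 mm instead of -10. I trusted the plate travel instead. If that reading were right, the head would be about 0.8 mm short of flush.
- **Not confirmed:** the detector missed the screwdriver and the right pin in the last pictures. I did not move near the screwdriver. The tape measure and sanding block had not moved, and the left pin was seen beside its cheek.
- **Final picture:** the viewing limit was reached, so I checked the end pose by measurement only.

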